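# Move the tested vial from the tester tray to the rack

### The arm

A 6-joint arm with a two-finger parallel gripper is mounted at the origin on the work surface. World frame = base frame: x ahead of the robot, y to its left, z up, the work surface at z = 0. Lengths are in mm, angles in rad, forces in N, time in s.
With the tool pointing down it reaches from about 325 to 925 mm from the base axis. Payload 3.1 kg.
Tool frame: the origin (TCP) lies at the very end of the fingers, on their centre line; the grasp point (between the pads) lies 19 mm behind it; z points along the fingers, y is the line along which they close (so a half turn about z gives the same grasp; the last joint's range is limited). The gripper opens to 85 mm and grips with 20 to 120 N. Pads are 22 mm wide; open, the fingers measure 114 mm over their backs; the gripper's body (76 mm by 85 mm) begins 54 mm behind the grasp point. The pads swing forward as they close: fully open they stand 13 mm farther back than shut.
Start: joints at [-1.305, 0.217, 1.613, -0, 1.311, -0.112], TCP at [230.569, -580.928, 231.3] pointing down, gripper open.
Joint ranges: [-2.75, 2.75], [-0.78, 2.1], [0.31, 2.55], [-1.13, 4.27], [0.13, 2.63], [-2.58, 2.58]. Speed limits (rad/s): [2.79, 2.79, 3.14, 3.14, 3.14, 3.14].

### API

Orientations are given as a 3x3 rotation matrix whose columns are the frame's x, y, z axes.
In Python, from workcell import r gives the robot as it stands.
- The arm moves only by the tool apply_moves, never from a script. Its argument "commands" is a list of rows, each a list of 7 numbers: the shift along the world's x, y, z in mm, then the turn, a rotation vector about the world's x, y, z in degrees, then the finger opening in mm, from 0 to 85.4. In form: [[tx, ty, tz, ax, ay, az, gripper], ...]. A call has 1 to 10 rows; each row shifts and turns the commanded pose from where the row before left it; what a row does not reach is not made up. A row lasts 1/8 s, in which the tool goes at most 62.5 mm and 10.7 degrees, less where a joint would pass 70% of its speed; a pose out of reach is approached as far as the arm can. A call with a gripper value outside its range is refused whole. The fingers move at their own pace and stop on an object; "force" is the grip in N (left out, the last holds). Time passes only in rows, so rows that do not move let the fingers close. It gives the time, the measured TCP pose, the force, the opening and the grip force at its end, in the units of the state.
- r.get_obs(): the state, without advancing time (a new reading comes with each control period).
- r.get_image(name): name is "scene" or "top" or "wrist"; returns (picture, depth): 420x560x3 uint8, blue, green, red; 420x560 float32, mm along the optical axis (not along the pixel's ray), 0 where there is no reading.
- r.camera_model(name): a dict with "fx", "fy", "cx", "cy" (pixels), "position" and "orientation" of the camera in the world; the wrist camera has in their place "T_tool_cam" (4x4, takes a point from camera to tool coordinates, whose origin is the TCP and whose axes are the flange's). Camera axes: x right, y down, z forward; pixel columns grow to the right and rows downward; lengths in mm; the calibration is good to about 2 mm. The wrist camera is an equidistant fisheye: a pixel r from the principal point sees the ray r / f radians off the axis. A picture is of the moment at which its call begins: read the wrist's pose just before it. camera_model takes no time and is no camera call.
- r.close_job(): hands the job in; it is judged then, once.
The state is a dict: "clock": time; "q": joint angles; "dq": joint speeds; "joint_efforts": joint torques, N m; "ee_pos": TCP position; "ee_rot": TCP orientation; "ft_force": force on the tool from outside, world axes, zero at the start; "torque": the same for the moment, N m; "width": opening from 0.0 (shut) to 1.0 (fully open); "gripper_force": force on a finger pad.
Only numpy, scipy, OpenCV 4.12 (cv2) and the standard library are available. Lean on these libraries where they do the work, as an engineer would, in place of code of your own. Each camera call takes 0.05 s, during which the arm holds its last target. There are 200 camera calls.

### The job

Pull the tester's tray well out from under its clear guard by the steel post, then take the tall vial out of the tray and lower it all the way into the free, steel-ringed hole of the grey rack, holding it until it is well down in the hole rather than dropping it in. After that push the tray fully home again, with the short vial still standing in its own hole. Leave the stored vials and the loose things on the bench where they are.

Things in the scene. Friction and masses are not known exactly. Their poses are not given: they have to be found in the camera images.
- tester: Grey calibration tester, fixed. Origin on the bench under the middle of its guard; its own -x points the way the tray slides out, z up. Clear guard: 72 mm deep (own x -30 to +42 mm), 167 mm wide, underside 126 mm and top 131 mm above the bench; open at the front. Behind it an instrument body to own x +135 mm, 190 mm wide, 131 mm high.
- tray (a joint): How far the aluminium tray is pulled out, m: 0 = fully home, stop at 0.115 fully out. Stays where it is left; friction about 1.5 N plus light damping. Tray top is 40 mm above the bench, 140 mm wide; two holes 22 mm wide, 28 mm deep, 70 mm apart across the tray, directly under the guard when home.
- tray_post (a point): Upright round steel post on the tray, 14 mm diameter, from 40 to 106 mm above the bench; this point is on its axis 90 mm above the bench. 78 mm in front of the row of tray holes, 48 mm in front of the guard when home. Axes as the tester's.
- tall_mid (a point): Tall vial (clear vial, 20 mm diameter, with a white 23 mm diameter cap on its top 18 mm), 100 mm long, 30 to 65 g, standing in one of the two tray holes (either one), its foot 12 mm above the bench. Point at its middle, 50 mm above its foot, z along it towards the cap; the cap's middle is 41 mm further up.
- tall_foot (a point): Centre of the tall vial's underside (edge bevelled 2 to 3 mm); z along the vial towards its cap.
- short_mid (a point): Short vial (clear vial, 20 mm diameter, with a white 23 mm diameter cap on its top 18 mm), 70 mm long, 45 g, in the other tray hole; point at its middle, 35 mm above its foot.
- rack: Grey plastic rack block, fixed, 54 x 215 x 40 mm high; origin under its middle, row of four holes 52 mm apart along its own y (long side). Holes 22 mm wide with a 2 mm bevel, 28 mm deep.
- free_hole (a point): Centre of the mouth of the one free rack hole (any of the four), level with the rack's top, 40 mm above the bench; marked with a thin flush steel ring of 33 mm outer diameter. A vial fully down has its foot 28 mm below this point.
- lampcap_mid (a point): White plastic warning lamp cap, 30 mm wide, 26 mm high, on the bench; point at its middle.
- boot_mid (a point): Black rubber rocker boot, 36 x 24 x 19 mm; point at its middle.
- encoder_mid (a point): Silver rotary encoder, 38 mm diameter, 42 mm high with shaft; point half-way up its case.
- toggle_mid (a point): Toggle switch, 28 x 20 mm, about 55 mm high with its lever; point half-way up its case.
- spanner_mid (a point): Blue steel spanner, 130 mm long, lying flat; point at its middle.
- extractor_mid (a point): Chrome toggle extractor, 130 mm long, 14 mm thick, lying flat; point near its middle.
- stored1_mid (a point): Stored vial, like the tall one (clear vial, 20 mm diameter, with a white 23 mm diameter cap on its top 18 mm, 100 mm long), standing in another rack hole; point at its middle.
- stored2_mid (a point): Stored vial, like the tall one (clear vial, 20 mm diameter, with a white 23 mm diameter cap on its top 18 mm, 100 mm long), standing in another rack hole; point at its middle.
- stored3_mid (a point): Stored vial, like the tall one (clear vial, 20 mm diameter, with a white 23 mm diameter cap on its top 18 mm, 100 mm long), standing in another rack hole; point at its middle.

How it is judged (in metres and radians):
On the way, in this order (a step that is already met when the one before it is completed fails the run):
1. the tray is pulled out at least 70 mm with the tall vial still in it (value of joint tray above 0.07 m and height (world z) of tall_foot below 0.03 m), for 0.1 s.
2. the tall vial, still held in the fingers, is at least 12 mm down the free hole, with the tray still out (horizontal distance between tall_foot and free_hole below 0.006 m and angle between tall_foot's own z axis and vertical below 0.15 rad and z of tall_foot in the frame of free_hole below -0.012 m and contact force between the fingers and tall above 0.5 N and value of joint tray above 0.03 m), for 0.1 s.
3. the tray is pushed home (value of joint tray below 0.006 m), for 0.2 s.
At the end, for the whole second after the job is handed in: The tall vial stands released and at rest in the free rack hole, foot within 6 mm of the hole's axis and at least 24 mm below its mouth, upright within 0.15 rad; the tray is home within 6 mm; the short vial stands in its hole, back within 12 mm of its start (horizontal distance between tall_foot and free_hole below 0.006 m and angle between tall_foot's own z axis and vertical below 0.15 rad and z of tall_foot in the frame of free_hole below -0.024 m and linear speed of tall below 0.02 m/s and value of joint tray below 0.006 m and distance of short_mid from where it was at the start of the episode below 0.012 m and angle between short_mid's own z axis and vertical below 0.2 rad); the robot touches nothing.
It fails at once if a stored vial is moved more than 15 mm (distance of any of stored1_mid, stored2_mid, stored3_mid from where it was at the start of the episode above 0.015 m).
It fails at once if a loose thing on the bench is moved more than 30 mm (distance of any of lampcap_mid, boot_mid, encoder_mid, toggle_mid, spanner_mid, extractor_mid from where it was at the start of the episode above 0.03 m).
It fails at once if the short vial is lifted out of its hole (height (world z) of short_mid above 0.075 m).
It also fails if it takes over 64 s, if anything falls off the work surface, if the arm or the gripper's body presses on something with over 40 N, if the wrist force passes 120 N, or if a joint passes its speed limit or range.

## Working session

There is one attempt and no reset: what is moved stays moved. The work goes in short steps, Python scripts to look and compute and a tool call to move; the robot and the scene stay as the last step left them, time stands still between calls to the robot, and variables do not carry over. Pictures are saved under pics/ and viewed, at most 10 in all, crops included, and the job is handed in when it is done.

Besides the shell and the picture viewer there is one more tool, called after "Request:" as name(argument=value, ...), one argument or row to a line, values as JSON. apply_moves: Moves the arm, as the interface text tells. Its arguments: {"type":"object","properties":{"commands":{"type":"array","items":{"type":"array","items":{"type":"number"}}},"force":{"type":"number"}},"required":["commands"]}

```bash
mkdir -p pics
cat > h.py <<'E'
import numpy as np, cv2
from workcell import r
def cam(n):
    m=r.camera_model(n); return m
def ray(n,u,v):
    m=r.camera_model(n); R=np.array(m['orientation']); d=R@np.array([(u-m['cx'])/m['fx'],(v-m['cy'])/m['fy'],1.]); return np.array(m['position'],float),d
def onz(n,u,v,z):
    p,d=ray(n,u,v); return p+d*(z-p[2])/d[2]
def proj(n,P):
    m=r.camera_model(n); R=np.array(m['orientation']); c=R.T@(np.array(P,float)-m['position']); return m['fx']*c[0]/c[2]+m['cx'], m['fy']*c[1]/c[2]+m['cy']
E
python3 - <<'E'
from h import *
for n in('top','scene'):
    im,d=r.get_image(n); cv2.imwrite(f'pics/{n}0.png',im); np.save(f'{n}0.npy',d); m=r.camera_model(n); print(n,m)
print(r.get_obs())
E
```

```text
top {'fx': 404.93994694546046, 'fy': 404.93994694546046, 'cx': 277.45016687617425, 'cy': 207.6730702650372, 'position': array([ 427.40200838,   29.1266209 , 1024.51539132]), 'orientation': array([[ 0.00809345, -0.98742905,  0.15785554],
       [-0.99963547, -0.01205548, -0.02415771],
       [ 0.02575705, -0.15760248, -0.98716667]])}
scene {'fx': 396.72645104257157, 'fy': 396.72645104257157, 'cx': 280.89448428323726, 'cy': 208.6566996628087, 'position': array([1027.59848042, -703.55961235,  695.6353317 ]), 'orientation': array([[ 0.86481858,  0.30267294, -0.40059695],
       [ 0.50208047, -0.51814443,  0.69241718],
       [ 0.00200886, -0.79994715, -0.6000671 ]])}
{'clock': 0.1, 'q': array([-1.30516993e+00,  2.17714947e-01,  1.61481094e+00,  3.11338158e-06,
        1.31130093e+00, -1.12191357e-01]), 'dq': array([-0.00056289, -0.00095102, -0.00459718,  0.00119704,  0.00021023,
        0.00024387]), 'joint_efforts': array([-2.85190572e-04, -3.98073864e+01, -3.04971027e+01, -9.29567796e-05,
        4.23189325e-03,  2.39955307e-05]), 'ee_pos': array([ 230.38598487, -580.17925112,  230.05691339]), 'ee_rot': array([[ 9.29472233e-01,  3.68891619e-01, -5.83596061e-04],
       [ 3.68891994e-01, -9.29469766e-01,  2.15660123e-03],
       [ 2.53117227e-04, -2.21978488e-03, -9.99997504e-01]]), 'ft_force': array([ 0.0518999 ,  0.39329196, -0.04911593]), 'torque': array([-0.02266948,  0.05106866,  0.0564923 ]), 'gripper_force': 0.0, 'width': 0.9998235607800745}
```

View pics/top0.png

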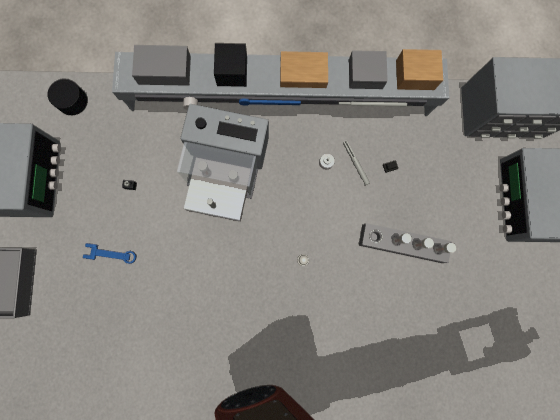

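View pics/scene0.png

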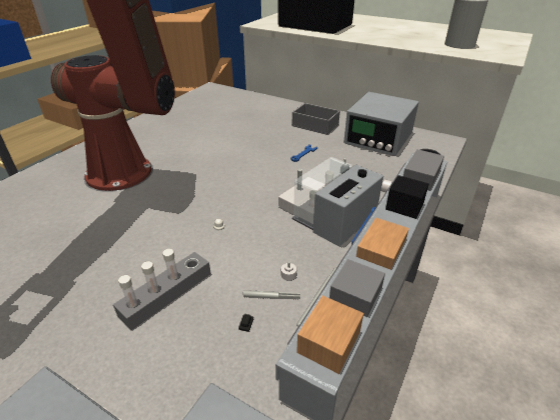

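The top view shows the tester around (222,165), with its tray at (214,198) and post near (211,202). The rack runs from (362,235) to (453,255), with the ringed free hole near (375,237) at the end nearest the tester. The lamp cap is at (303,260). I'll zoom in on the tester and the rack.

Run:
```python
from h import *
im=cv2.imread('pics/top0.png')
a=cv2.resize(im[130:225,170:270],None,fx=4,fy=4,interpolation=cv2.INTER_CUBIC)
b=cv2.resize(im[215:270,355:460],None,fx=3.8,fy=4,interpolation=cv2.INTER_CUBIC)
s=cv2.imread('pics/scene0.png')
c=cv2.resize(s[150:250,270:390],(480,400),interpolation=cv2.INTER_CUBIC)
cv=np.zeros((600,800,3),np.uint8); cv[:380,:400]=a; cv[380:600,:399]=b; cv[:333,400:800]=cv2.resize(c,(400,333)); 
d=cv2.resize(s[240:325,110:215],(330,267),interpolation=cv2.INTER_CUBIC); cv[333:600,400:730]=d
cv2.imwrite('pics/crop1.png',cv)
```

```text
(no output)
```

View pics/crop1.png

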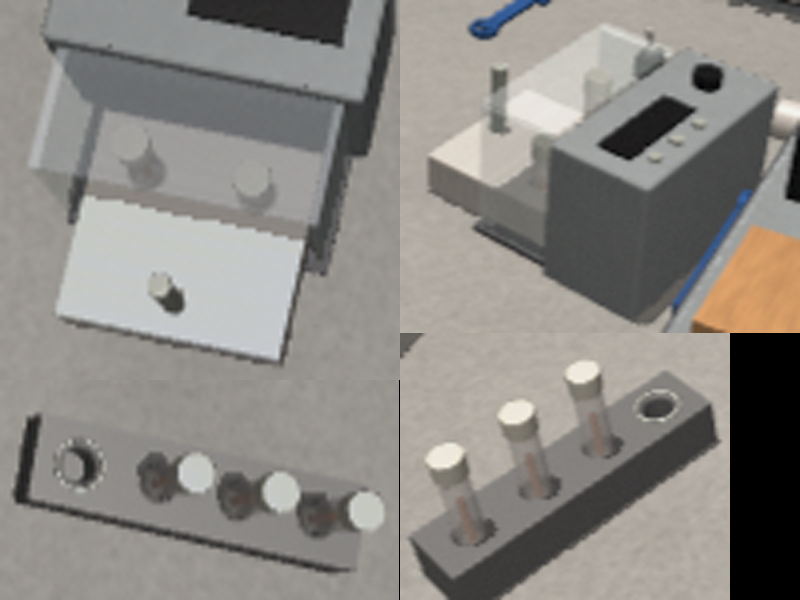

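The crop shows the tall vial under the guard on the left (+y) at crop (130,140), and the short one on the right at (252,180). The post top is at (160,284) and the ringed free hole at (78,465). The rack caps are at (197,473), (282,492) and (366,511).

Run:
```python
from h import *
T=lambda a,b:(170+(a-1.5)/4,130+(b-1.5)/4)
K=lambda a,b:(355+(a-1.4)/3.8,215+(b-381.5)/4)
def s(n,uv,z): p=onz('top',*uv,z); print(n,p.round(1)); return p[:2]
post=s('post',T(160,284),106)
gl=s('gl',T(32,165),131); gr=s('gr',T(318,225),131)
tl=s('tl',T(58,315),40); tr=s('tr',T(282,360),40)
tc=s('tallcap',T(132,140),112); sc=s('shortcap',T(252,180),82)
s('tallcap82',T(132,140),82)
caps=[s('cap',K(*c),112) for c in [(197,473),(282,492),(366,511)]]
fh=s('hole',K(78,465),40)
a=lambda v:np.degrees(np.arctan2(v[1],v[0]))
print('guard ang',a(gl-gr),np.linalg.norm(gl-gr),'tray',a(tl-tr),np.linalg.norm(tl-tr),'vials',a(tc-sc),np.linalg.norm(tc-sc),'rack',a(caps[0]-caps[2]),np.linalg.norm(caps[0]-caps[2]), 'hole from caps',caps[0]*4/3+caps[1]/3-caps[2]*2/3)
# independent check from scene image: sharp features
S=lambda a,b:(270+(a-400)/400*120,150+b/333*100)
D=lambda a,b:(110+(a-400)/330*105,240+(b-333)/267*85)
for n,uv,z in [('post',S(499,70),106),('hole',D(657,406),40),('capA',D(583,370),112),('capC',D(447,455),112)]:
    print('scene',n,onz('scene',*uv,z).round(1))
# other objects
for n,uv,z in [('lamp',(303,260),26),('enc',(327,161),30),('extr',(357,163),10),('boot',(390,167),19)]: print(n,onz('top',*uv,z).round(0))
```

```text
post [588.8 162.4 106. ]
gl [651.5 232.9 131. ]
gr [619.2  71.4 131. ]
tl [580.3 233.5  40. ]
tr [554.1  96.1  40. ]
tallcap [671.9 180.6 112. ]
shortcap [656.5 113.5  82. ]
tallcap82 [680.  185.5  82. ]
cap [ 507.3 -287.3  112. ]
cap [ 497.1 -338.2  112. ]
cap [ 486.8 -388.3  112. ]
hole [ 517.8 -235.1   40. ]
guard ang 78.68316591922941 164.72691297577515 tray 79.21077288073572 139.86813037682043 vials 77.0540954943328 68.80761924217546 rack 78.4901229196263 103.08965916682719 hole from caps [ 517.62441046 -236.9195026 ]
scene post [590.7 157.5 106. ]
scene hole [ 517.1 -234.5   40. ]
scene capA [ 507.  -284.7  112. ]
scene capC [ 487.5 -386.4  112. ]
lamp [458. -59.  26.]
enc [ 708. -120.   30.]
extr [ 710. -201.   10.]
boot [ 698. -285.   19.]
```

Request:
apply_moves(
  commands=[
    [18,37,-3,0,0,2.86,40],
    [18,37,-3,0,0,2.86,40],
    [18,37,-3,0,0,2.86,40],
    [18,37,-3,0,0,2.86,40],
    [18,37,-3,0,0,2.86,40],
    [18,37,-3,0,0,2.86,40],
    [18,37,-3,0,0,2.86,40],
    [18,37,-3,0,0,2.86,40],
    [18,37,-3,0,0,2.86,40],
    [18,37,-3,0,0,2.86,40],
  ],
  force=30,
)

```text
clock: 1.35
ee_pos: [410.7, -209.4, 200.8]
ee_rot: [[0.638, 0.77, -0.0], [0.77, -0.638, 0.0], [0.0, -0.001, -1.0]]
ft_force: [0.4, -0.1, 0.2]
width: 0.47
gripper_force: 0.0
```

Request:
apply_moves(
  commands=[
    [18,37,-3,0,0,2.86,40],
    [18,37,-3,0,0,2.86,40],
    [18,37,-3,0,0,2.86,40],
    [18,37,-3,0,0,2.86,40],
    [18,37,-3,0,0,2.86,40],
    [18,37,-3,0,0,2.86,40],
    [18,37,-3,0,0,2.86,40],
    [18,37,-3,0,0,2.86,40],
    [16,37,-3,0,0,2.86,40],
    [0,0,0,0,0,0,40],
  ],
)

```text
clock: 2.6
ee_pos: [570.6, 124.3, 173.4]
ee_rot: [[0.239, 0.971, -0.001], [0.971, -0.239, 0.0], [0.0, -0.001, -1.0]]
ft_force: [0.3, -0.2, -0.7]
width: 0.468
gripper_force: 0.0
```

Request:
apply_moves(
  commands=[
    [9,18,0,0,0,2.7,40],
    [10,19,0,0,0,0,40],
    [0,0,0,0,0,0,40],
    [0,0,0,0,0,0,40],
  ],
)

```text
clock: 3.1
ee_pos: [589.5, 158.9, 174.2]
ee_rot: [[0.196, 0.981, -0.0], [0.981, -0.196, -0.0], [-0.0, -0.0, -1.0]]
ft_force: [0.3, -0.6, -0.3]
width: 0.469
gripper_force: 0.0
```

```bash
cat >> h.py <<'E'
def wray(o,u,v):
    m=r.camera_model('wrist'); T=np.array(m['T_tool_cam']); f=m['fx']; a=np.array([u-m['cx'],v-m['cy']]); rr=np.hypot(*a); th=rr/f
    d=np.r_[np.sin(th)*a/max(rr,1e-9),np.cos(th)]; R=np.array(o['ee_rot']); return o['ee_pos']+R@T[:3,3], R@T[:3,:3]@d
def wonz(o,u,v,z):
    p,d=wray(o,u,v); return p+d*(z-p[2])/d[2]
def wproj(o,P):
    m=r.camera_model('wrist'); T=np.array(m['T_tool_cam']); R=np.array(o['ee_rot']); c=(R@T[:3,:3]).T@(np.array(P,float)-o['ee_pos']-R@T[:3,3]); th=np.arctan2(np.hypot(c[0],c[1]),c[2]); k=m['fx']*th/np.hypot(c[0],c[1]); return m['cx']+k*c[0],m['cy']+k*c[1]
E
python3 - <<'E'
from h import *
o=r.get_obs(); im,d=r.get_image('wrist'); cv2.imwrite('pics/w0.png',im); print(o['ee_pos'],o['ee_rot'][:,1])
print(wproj(o,(589.5,160.5,106)),wproj(o,(672,181.5,112)),wproj(o,(656,113,82)))
E
```

```text
[589.53025991 158.88777919 174.24256282] [ 9.80567481e-01 -1.96181916e-01 -2.66738634e-04]
(np.float64(279.2361318939478), np.float64(220.5738268535685)) (np.float64(394.9551102552758), np.float64(170.88694760191663)) (np.float64(371.281539328726), np.float64(249.23547295185074))
```

View pics/w0.png

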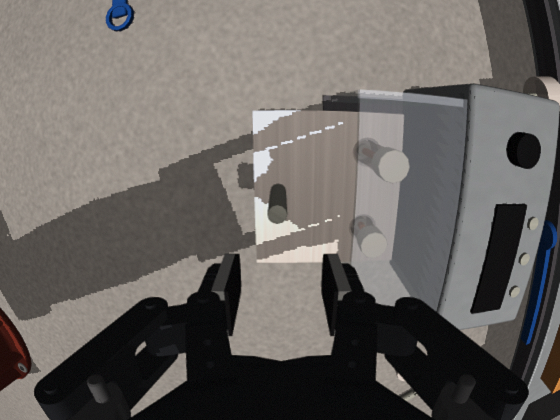

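The wrist view shows the post top at about (278,216), the tall vial's cap at (392,166) and the short vial's cap at (373,242). All three agree with the prediction to within about 3 mm. I'll go down over the post, offset slightly away from the guard.

Request:
apply_moves(
  commands=[
    [-3,2,-20,0,0,0,40],
    [-3,1.5,-20,0,0,0,40],
    [0,0,-20,0,0,0,40],
    [0,0,-16,0,0,0,40],
    [0,0,-8,0,0,0,40],
    [0,0,-8,0,0,0,40],
    [0,0,0,0,0,0,40],
  ],
)

```text
clock: 4.03
ee_pos: [583.5, 162.6, 81.9]
ee_rot: [[0.196, 0.981, -0.001], [0.981, -0.196, -0.0], [-0.0, -0.001, -1.0]]
ft_force: [-0.5, -0.1, -0.7]
width: 0.469
gripper_force: 0.0
```

Request:
apply_moves(
  commands=[
    [0,0,0,0,0,0,10],
    [0,0,0,0,0,0,10],
    [0,0,0,0,0,0,10],
    [0,0,0,0,0,0,10],
    [0,0,0,0,0,0,10],
  ],
)

```text
clock: 4.65
ee_pos: [584.6, 162.6, 83.3]
ee_rot: [[0.196, 0.981, 0.002], [0.981, -0.196, 0.0], [0.001, 0.002, -1.0]]
ft_force: [0.4, -0.9, 3.6]
width: 0.157
gripper_force: 29.6
```

Request:
apply_moves(
  commands=[
    [-3,0.6,0,0,0,0,10],
    [-6,1.2,0,0,0,0,10],
    [-8,1.6,0,0,0,0,10],
    [-8,1.6,0,0,0,0,10],
    [-8,1.6,0,0,0,0,10],
    [-8,1.6,0,0,0,0,10],
    [-8,1.6,0,0,0,0,10],
    [-8,1.6,0,0,0,0,10],
    [-8,1.6,0,0,0,0,10],
    [-8,1.6,0,0,0,0,10],
  ],
)

```text
clock: 5.9
ee_pos: [510.9, 177.0, 83.3]
ee_rot: [[0.196, 0.981, 0.002], [0.981, -0.196, -0.001], [-0.0, 0.002, -1.0]]
ft_force: [1.2, -2.1, 6.2]
width: 0.148
gripper_force: 29.8
```

Request:
apply_moves(
  commands=[
    [-8,1.6,0,0,0,0,10],
    [-8,1.6,0,0,0,0,10],
    [-6,1.2,0,0,0,0,10],
    [-3,0.6,0,0,0,0,10],
    [-2,0.4,0,0,0,0,10],
    [0,0,0,0,0,0,10],
    [0,0,0,0,0,0,10],
  ],
)

```text
clock: 6.78
ee_pos: [483.6, 182.3, 83.3]
ee_rot: [[0.196, 0.981, 0.0], [0.981, -0.196, -0.001], [-0.001, 0.001, -1.0]]
ft_force: [-0.0, -2.2, 8.3]
width: 0.147
gripper_force: 30.0
```

Request:
apply_moves(
  commands=[
    [0,0,0,0,0,0,40],
    [0,0,0,0,0,0,40],
    [0,0,0,0,0,0,40],
    [0,0,20,0,0,0,40],
    [0,0,25,0,0,0,40],
    [0,0,25,0,0,0,60],
    [0,0,15,0,0,0,60],
    [0,0,0,0,0,0,60],
    [0,0,0,0,0,0,60],
  ],
)

```text
clock: 7.9
ee_pos: [482.7, 182.4, 166.1]
ee_rot: [[0.196, 0.981, -0.002], [0.981, -0.196, -0.0], [-0.001, -0.002, -1.0]]
ft_force: [-0.4, -0.1, -0.4]
width: 0.708
gripper_force: 0.0
```

Run:
```python
from h import *
o=r.get_obs(); im,d=r.get_image('wrist'); print(o['ee_pos'])
t,_=r.get_image('top')
print(wproj(o,(566,203.5,112)),proj('top',(566,203.5,112)))
m=r.camera_model('top'); u,v=map(int,proj('top',(530,185,80)))
cv2.imwrite('pics/top1.png',t)
c=cv2.resize(t[160:260,160:280],None,fx=3.3,fy=3.3,interpolation=cv2.INTER_CUBIC)
w=im[60:390,200:480]
cv=np.zeros((600,800,3),np.uint8); cv[:c.shape[0],:c.shape[1]]=c; w=cv2.resize(w,(400,471)); cv[:471,400:]=w
cv2.imwrite('pics/c2.png',cv)
```

```text
[482.71305823 182.39689131 166.12100973]
(np.float64(400.7025715405317), np.float64(175.4155872323351)) (np.float64(190.7317186232047), np.float64(209.81438226424632))
```

View pics/c2.png

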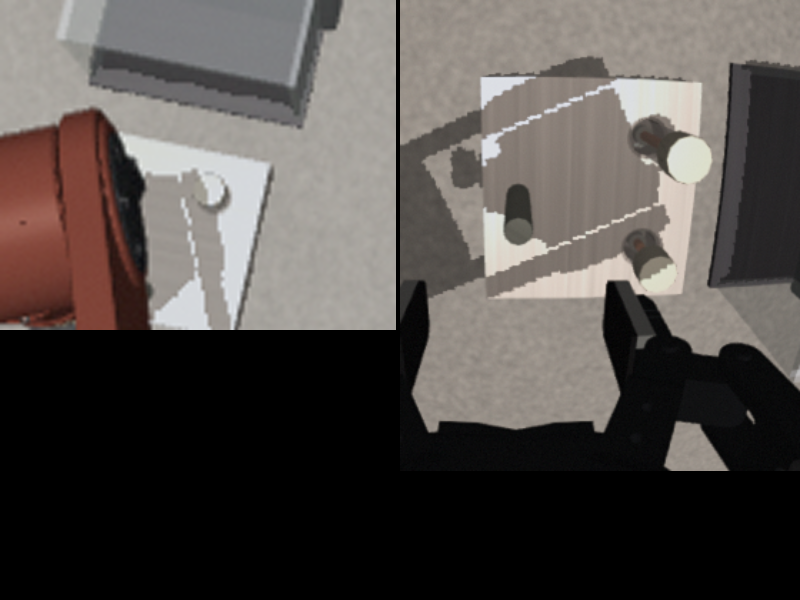

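The tray is well out. In the wrist view the tall cap is at crop (689,159), the post top at (518,232) and the short cap at (658,273). Next I cast rays to get positions.

Run:
```python
from h import *
o=r.get_obs()
W=lambda a,b:(200+(a-400)*.7,60+b*.7)
for n,p,z in [('tall',(689,159),112),('post',(518,232),106),('short',(658,273),82)]: print(n,wonz(o,*W(*p),z).round(1))
t=cv2.imread('pics/top1.png'); 
print('short top view',onz('top',160+209/3.3,160+190/3.3,82).round(1), 'pred short', (656.5-106,113.5+21))
```

```text
tall [567.1 206.  112. ]
post [484.9 185.2 106. ]
short [554.4 137.5  82. ]
short top view [553.1 132.6  82. ] pred short (550.5, 134.5)
```

Request:
apply_moves(
  commands=[
    [15,4,0,0,0,0,60],
    [25,6.5,0,0,0,0,60],
    [25,6.5,0,0,0,0,60],
    [15,4,0,0,0,0,60],
    [3.3,0.6,-10,0,0,0,60],
    [0,0,-20,0,0,0,60],
    [0,0,-20,0,0,0,60],
    [0,0,-20,0,0,0,60],
    [0,0,-13,0,0,0,60],
    [0,0,0,0,0,0,60],
  ],
)

```text
clock: 9.25
ee_pos: [565.4, 203.8, 82.4]
ee_rot: [[0.196, 0.981, -0.003], [0.981, -0.196, -0.001], [-0.001, -0.003, -1.0]]
ft_force: [0.4, -0.7, -0.2]
width: 0.702
gripper_force: 0.0
```

Request:
apply_moves(
  commands=[
    [0,0,0,0,0,0,40],
    [0,0,0,0,0,0,30],
    [0,0,0,0,0,0,26],
    [0,0,0,0,0,0,20],
    [0,0,0,0,0,0,18],
    [0,0,0,0,0,0,18],
    [0,0,0,0,0,0,18],
  ],
  force=30,
)

```text
clock: 10.12
ee_pos: [567.5, 204.4, 85.2]
ee_rot: [[0.196, 0.981, 0.001], [0.981, -0.196, 0.0], [0.001, 0.001, -1.0]]
ft_force: [-0.7, -0.2, 5.8]
width: 0.256
gripper_force: 29.6
```

Request:
apply_moves(
  commands=[
    [0,0,4,0,0,0,18],
    [0,0,8,0,0,0,18],
    [0,0,12,0,0,0,18],
    [0,0,15,0,0,0,18],
    [0,0,15,0,0,0,18],
    [0,0,15,0,0,0,18],
    [0,0,12,0,0,0,18],
    [0,0,6,0,0,0,18],
    [0,0,0,0,0,0,18],
  ],
)

```text
clock: 11.25
ee_pos: [567.1, 204.2, 171.8]
ee_rot: [[0.196, 0.981, 0.001], [0.981, -0.196, 0.0], [0.0, 0.001, -1.0]]
ft_force: [0.8, 0.5, -0.7]
width: 0.257
gripper_force: 29.5
```

Run:
```python
from h import *
o=r.get_obs(); im,d=r.get_image('scene'); s=im[90:250,240:400]; print(o['ee_pos'],o['width'],o['gripper_force'],o['ft_force'])
w,_=r.get_image('wrist')
cv=np.zeros((420,800,3),np.uint8); cv[:,:400]=cv2.resize(s,(400,420)); cv[:,400:]=cv2.resize(w[100:415,130:430],(400,420)); cv2.imwrite('pics/c3.png',cv)
```

```text
[567.11752363 204.24902762 171.83291213] 0.25727072521932143 29.503639340400696 [ 0.76773981  0.45725371 -0.74092722]
```

View pics/c3.png

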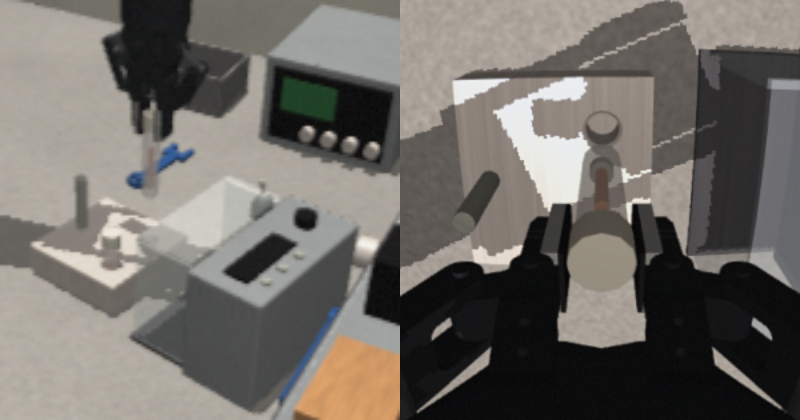

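Request:
apply_moves(
  commands=[
    [-1,-9,0,0,0,0,18],
    [-2,-18,0,0,0,0,18],
    [-3,-30,0,0,0,0,18],
    [-4,-35,0,0,0,0,18],
    [-4,-35,0,0,0,0,18],
    [-4,-35,0,0,0,0,18],
    [-4,-35,0,0,0,0,18],
    [-4,-35,0,0,0,0,18],
    [-4,-35,0,0,0,0,18],
    [-4,-35,0,0,0,0,18],
  ],
)

```text
clock: 12.6
ee_pos: [531.8, -100.0, 171.1]
ee_rot: [[0.197, 0.98, -0.0], [0.98, -0.197, -0.0], [-0.0, -0.0, -1.0]]
ft_force: [0.0, -0.3, -0.9]
width: 0.26
gripper_force: 29.5
```

Request:
apply_moves(
  commands=[
    [-4,-35,0,0,0,0,18],
    [-4,-35,0,0,0,0,18],
    [-3,-30,0,0,0,0,18],
    [-3,-22,0,0,0,0,18],
    [-1,-10,0,0,0,0,18],
    [-0.5,-5,0,0,0,0,18],
    [0,0,0,0,0,0,18],
    [0,0,0,0,0,0,18],
    [0,0,0,0,0,0,18],
  ],
)

```text
clock: 13.72
ee_pos: [517.5, -234.1, 171.3]
ee_rot: [[0.195, 0.981, -0.0], [0.981, -0.195, 0.0], [0.0, -0.0, -1.0]]
ft_force: [-0.5, -0.5, -0.8]
width: 0.255
gripper_force: 29.5
```

Run:
```python
from h import *
o=r.get_obs(); print(o['ee_pos'],o['width'],o['gripper_force'])
w,_=r.get_image('wrist'); cv2.imwrite('pics/w4.png',w)
s,_=r.get_image('scene'); cv2.imwrite('pics/s4.png',s)
p=o['ee_pos']; foot=p+[0,0,-73.2]
print('foot pred',wproj(o,foot),'hole',wproj(o,(517.5,-235.3,40)))
u,v=map(int,proj('scene',p+[0,0,-60])); print(u,v,proj('scene',foot),proj('scene',p+[0,0,27]))
cv=np.zeros((480,800,3),np.uint8); cv[:,:400]=cv2.resize(s[v-72:v+72,u-60:u+60],(400,480),interpolation=cv2.INTER_CUBIC); cv[:,400:]=cv2.resize(w[120:312,200:360],(400,480),interpolation=cv2.INTER_CUBIC); cv2.imwrite('pics/c4.png',cv)
```

```text
[ 517.51991824 -234.1088402   171.28573635] 0.2552999434803053 29.499556124210358
foot pred (np.float64(279.7422951070956), np.float64(220.3734849638361)) hole (np.float64(280.14755459182265), np.float64(199.301854099063))
187 240 (np.float64(188.57843051001632), np.float64(244.5681681052203)) (np.float64(181.96985916811656), np.float64(208.76361957894537))
```

View pics/c4.png

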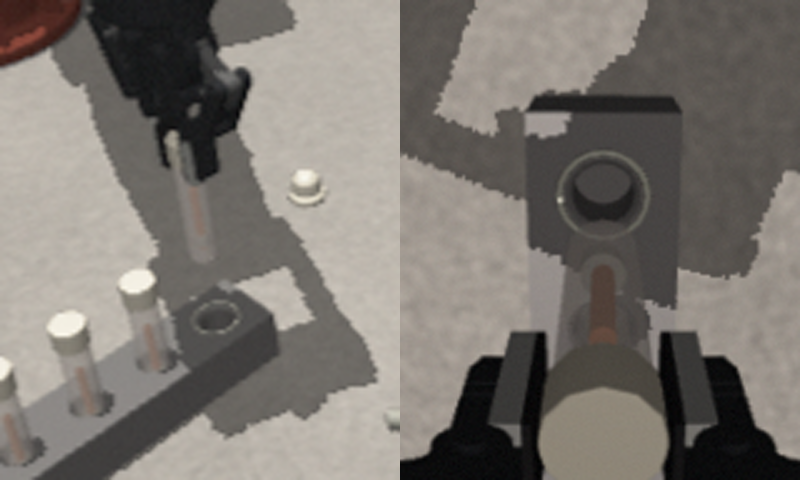

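The hole ring is at crop (603,194) and the vial foot sits directly in line behind it at about (603,250). The vial is upright and aligned to within about 1 mm, so I'll lower it and watch the force.

Request:
apply_moves(
  commands=[
    [0,-0.4,-8,0,0,0,18],
    [0,0,-12,0,0,0,18],
    [0,0,-12,0,0,0,18],
    [0,0,-10,0,0,0,18],
    [0,0,-6,0,0,0,18],
    [0,0,-4,0,0,0,18],
    [0,0,-3,0,0,0,18],
    [0,0,-3,0,0,0,18],
    [0,0,-3,0,0,0,18],
    [0,0,0,0,0,0,18],
  ],
)

```text
clock: 15.08
ee_pos: [517.2, -235.1, 110.0]
ee_rot: [[0.196, 0.981, -0.0], [0.981, -0.196, 0.0], [0.0, -0.0, -1.0]]
ft_force: [0.5, 0.8, 0.2]
width: 0.258
gripper_force: 29.5
```

Request:
apply_moves(
  commands=[
    [0,0,-2,0,0,0,18],
    [0,0,-2,0,0,0,18],
    [0,0,-2,0,0,0,18],
    [0,0,-2,0,0,0,18],
    [0,0,0,0,0,0,18],
  ],
)

```text
clock: 15.7
ee_pos: [517.2, -235.1, 102.0]
ee_rot: [[0.196, 0.981, -0.0], [0.981, -0.196, 0.0], [0.0, -0.001, -1.0]]
ft_force: [0.4, 0.3, -0.4]
width: 0.257
gripper_force: 29.5
```

Request:
apply_moves(
  commands=[
    [0,0,-3,0,0,0,18],
    [0,0,-3,0,0,0,18],
    [0,0,-3,0,0,0,18],
    [0,0,-2,0,0,0,18],
    [0,0,-2,0,0,0,18],
    [0,0,-1,0,0,0,18],
    [0,0,0,0,0,0,18],
    [0,0,0,0,0,0,18],
  ],
)

```text
clock: 16.7
ee_pos: [517.5, -235.3, 88.4]
ee_rot: [[0.196, 0.981, 0.0], [0.981, -0.196, -0.0], [-0.0, 0.0, -1.0]]
ft_force: [-0.8, -1.4, 0.1]
width: 0.255
gripper_force: 29.5
```

Request:
apply_moves(
  commands=[
    [0,0,-1,0,0,0,18],
    [0,0,-1,0,0,0,18],
    [0,0,0,0,0,0,18],
  ],
)

```text
clock: 17.08
ee_pos: [517.2, -235.2, 86.2]
ee_rot: [[0.196, 0.981, -0.0], [0.981, -0.196, 0.0], [0.0, -0.0, -1.0]]
ft_force: [0.5, 0.3, -0.0]
width: 0.257
gripper_force: 29.5
```

Request:
apply_moves(
  commands=[
    [0,0,-0.5,0,0,0,18],
    [0,0,0,0,0,0,18],
    [0,0,0,0,0,0,50],
    [0,0,0,0,0,0,50],
    [0,0,0,0,0,0,50],
    [0,0,0,0,0,0,50],
    [0,0,15,0,0,0,50],
    [0,0,25,0,0,0,50],
    [0,0,30,0,0,0,50],
    [0,0,15,0,0,0,50],
  ],
)

```text
clock: 18.32
ee_pos: [518.7, -236.0, 174.0]
ee_rot: [[0.196, 0.981, 0.004], [0.981, -0.196, -0.002], [-0.002, 0.004, -1.0]]
ft_force: [0.4, 0.1, -0.0]
width: 0.585
gripper_force: 0.0
```

Run:
```python
from h import *
o=r.get_obs(); print(o['ee_pos'])
s,_=r.get_image('scene'); cv2.imwrite('pics/s5.png',s); t,_=r.get_image('top')
cv=np.zeros((400,800,3),np.uint8); cv[:,:400]=cv2.resize(s[220:330,110:220],(400,400),interpolation=cv2.INTER_CUBIC); cv[:,400:]=cv2.resize(s[100:260,260:420],(400,400),interpolation=cv2.INTER_CUBIC); cv2.imwrite('pics/c5.png',cv)
```

```text
[ 518.72493923 -236.03056472  173.99041229]
```

View pics/c5.png

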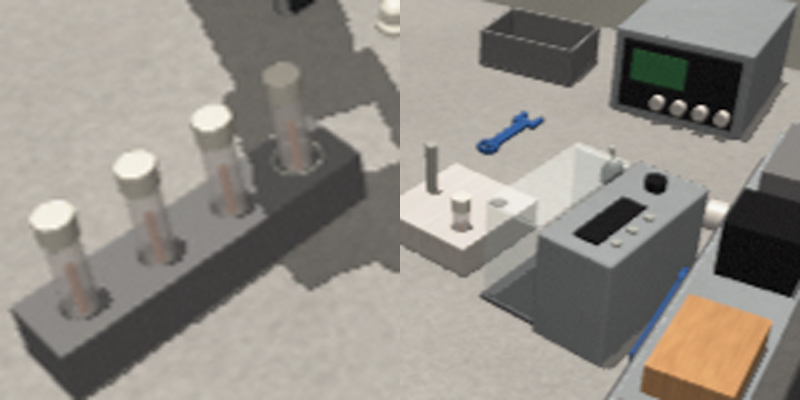

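The tall vial is seated level with the stored ones, and the tray is still out with the short vial standing in it. I'm going back to the post.

Request:
apply_moves(
  commands=[
    [-1,10,0,0,0,0,40],
    [-2,22,0,0,0,0,40],
    [-3,33,0,0,0,0,40],
    [-3,37,0,0,0,0,40],
    [-3,37,0,0,0,0,40],
    [-3,37,0,0,0,0,40],
    [-3,37,0,0,0,0,40],
    [-3,37,0,0,0,0,40],
    [-3,37,0,0,0,0,40],
    [-3,37,0,0,0,0,40],
  ],
)

```text
clock: 19.68
ee_pos: [488.2, 91.2, 169.4]
ee_rot: [[0.195, 0.981, -0.003], [0.981, -0.195, 0.0], [-0.0, -0.003, -1.0]]
ft_force: [-0.1, -0.3, -0.0]
width: 0.468
gripper_force: 0.0
```

Request:
apply_moves(
  commands=[
    [-3,37,0,0,0,0,40],
    [-2,33,0,0,0,0,40],
    [-1,15,0,0,0,0,40],
    [0,6,0,0,0,0,40],
    [0,0,0,0,0,0,40],
    [0,0,0,0,0,0,40],
  ],
)

```text
clock: 20.42
ee_pos: [484.4, 178.9, 170.7]
ee_rot: [[0.197, 0.98, -0.0], [0.98, -0.197, -0.0], [-0.0, -0.0, -1.0]]
ft_force: [-0.1, 0.1, -0.1]
width: 0.47
gripper_force: 0.0
```

Run:
```python
from h import *
o=r.get_obs(); print(o['ee_pos'],o['ee_rot'].round(3).tolist())
w,_=r.get_image('wrist'); print('expected post',wproj(o,(484.9,185.2,106)))
cv2.imwrite('pics/c6.png',w[60:360,180:460])
```

```text
[484.44848538 178.92936997 170.71109528] [[0.197, 0.98, -0.0], [0.98, -0.197, -0.0], [-0.0, -0.0, -1.0]]
expected post (np.float64(278.52774552945993), np.float64(215.80092386635482))
```

View pics/c6.png

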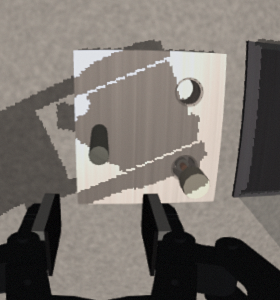

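The post is at about (280,217), where expected, so I'll go down and grip it.

Request:
apply_moves(
  commands=[
    [0,2,-20,0,0,0,40],
    [0,2,-25,0,0,0,40],
    [0,0,-22,0,0,0,40],
    [0,0,-12,0,0,0,40],
    [0,0,-7,0,0,0,40],
    [0,0,0,0,0,0,40],
    [0,0,0,0,0,0,10],
    [0,0,0,0,0,0,10],
    [0,0,0,0,0,0,10],
    [0,0,0,0,0,0,10],
  ],
)

```text
clock: 21.72
ee_pos: [485.0, 184.0, 85.8]
ee_rot: [[0.196, 0.981, 0.001], [0.981, -0.196, 0.0], [0.001, 0.001, -1.0]]
ft_force: [-1.3, -0.6, 5.0]
width: 0.15
gripper_force: 29.6
```

Request:
apply_moves(
  commands=[
    [0,0,0,0,0,0,10],
    [3,-0.6,0,0,0,0,10],
    [6,-1.2,0,0,0,0,10],
    [8,-1.6,0,0,0,0,10],
    [8,-1.6,0,0,0,0,10],
    [8,-1.6,0,0,0,0,10],
    [8,-1.6,0,0,0,0,10],
    [8,-1.6,0,0,0,0,10],
    [8,-1.6,0,0,0,0,10],
    [8,-1.6,0,0,0,0,10],
  ],
)

```text
clock: 22.98
ee_pos: [550.0, 171.3, 85.8]
ee_rot: [[0.196, 0.981, 0.001], [0.981, -0.196, 0.001], [0.001, 0.001, -1.0]]
ft_force: [-2.1, 1.7, 6.2]
width: 0.145
gripper_force: 29.7
```

Request:
apply_moves(
  commands=[
    [8,-1.6,0,0,0,0,10],
    [8,-1.6,0,0,0,0,10],
    [7,-1.4,0,0,0,0,10],
    [5,-1,0,0,0,0,10],
    [4,-0.8,0,0,0,0,10],
    [2,-0.4,0,0,0,0,10],
    [0,0,0,0,0,0,10],
  ],
)

```text
clock: 23.85
ee_pos: [584.4, 164.6, 85.8]
ee_rot: [[0.196, 0.981, 0.002], [0.981, -0.196, 0.001], [0.002, 0.002, -1.0]]
ft_force: [0.2, 1.7, 4.7]
width: 0.148
gripper_force: 29.6
```

Request:
apply_moves(
  commands=[
    [1,-0.2,0,0,0,0,10],
    [1,-0.2,0,0,0,0,10],
    [1,-0.2,0,0,0,0,10],
    [0,0,0,0,0,0,10],
  ],
)

```text
clock: 24.35
ee_pos: [587.1, 164.1, 85.8]
ee_rot: [[0.196, 0.981, 0.002], [0.981, -0.196, 0.001], [0.002, 0.001, -1.0]]
ft_force: [-0.3, 2.5, 5.6]
width: 0.149
gripper_force: 29.7
```

Request:
apply_moves(
  commands=[
    [1,-0.2,0,0,0,0,10],
    [1,-0.2,0,0,0,0,10],
    [0,0,0,0,0,0,10],
  ],
)

```text
clock: 24.72
ee_pos: [587.8, 164.0, 85.8]
ee_rot: [[0.196, 0.981, -0.001], [0.981, -0.196, 0.002], [0.001, -0.002, -1.0]]
ft_force: [-3.4, 1.9, 7.3]
width: 0.145
gripper_force: 29.9
```

Request:
apply_moves(
  commands=[
    [1,-0.2,0,0,0,0,10],
    [0,0,0,0,0,0,10],
  ],
)

```text
clock: 24.98
ee_pos: [587.8, 163.9, 85.8]
ee_rot: [[0.196, 0.981, -0.004], [0.981, -0.196, 0.002], [0.001, -0.004, -1.0]]
ft_force: [-6.5, 2.6, 9.9]
width: 0.151
gripper_force: 30.1
```

Request:
apply_moves(
  commands=[
    [1,-0.2,0,0,0,0,10],
    [0,0,0,0,0,0,10],
  ],
)

```text
clock: 25.22
ee_pos: [587.8, 163.9, 85.7]
ee_rot: [[0.196, 0.981, -0.006], [0.981, -0.196, 0.002], [0.001, -0.006, -1.0]]
ft_force: [-8.7, 3.1, 12.3]
width: 0.144
gripper_force: 30.4
```

Request:
apply_moves(
  commands=[
    [-2.5,0.5,0,0,0,0,10],
    [0,0,0,0,0,0,10],
    [0,0,0,0,0,0,36],
    [0,0,0,0,0,0,36],
    [0,0,0,0,0,0,36],
    [0,0,10,0,0,0,36],
    [0,0,20,0,0,0,36],
    [-5,1,30,0,0,0,36],
    [-10,2,30,0,0,0,36],
    [-10,2,20,0,0,0,36],
  ],
)

```text
clock: 26.48
ee_pos: [564.1, 168.3, 198.9]
ee_rot: [[0.196, 0.981, 0.005], [0.981, -0.196, 0.001], [0.002, 0.005, -1.0]]
ft_force: [-0.6, -0.3, 0.6]
width: 0.418
gripper_force: 0.0
```

Request:
apply_moves(
  commands=[
    [-30,0,20,0,0,0,36],
    [-40,-20,10,0,0,0,36],
    [-40,-40,0,0,0,0,36],
    [-20,-40,0,0,0,0,36],
    [0,-40,0,0,0,0,36],
    [0,-30,0,0,0,0,36],
    [0,0,0,0,0,0,36],
    [0,0,0,0,0,0,36],
  ],
)

```text
clock: 27.48
ee_pos: [433.2, -1.6, 225.9]
ee_rot: [[0.196, 0.981, 0.002], [0.981, -0.196, 0.0], [0.001, 0.002, -1.0]]
ft_force: [-0.7, -0.3, -0.9]
width: 0.423
gripper_force: 0.0
```

Run:
```python
from h import *
o=r.get_obs(); print(o['ee_pos'],o['ft_force'])
t,_=r.get_image('top'); s,_=r.get_image('scene')
cv=np.zeros((600,800,3),np.uint8)
cv[:300,:400]=cv2.resize(t[130:235,170:310],(400,300),interpolation=cv2.INTER_CUBIC); cv[300:,:400]=cv2.resize(t[180:285,340:480],(400,300),interpolation=cv2.INTER_CUBIC)
cv[:300,400:]=cv2.resize(s[130:235,260:400],(400,300),interpolation=cv2.INTER_CUBIC); cv[300:,400:]=cv2.resize(s[230:335,100:240],(400,300),interpolation=cv2.INTER_CUBIC); cv2.imwrite('pics/c7.png',cv)
```

```text
[433.23062382  -1.56718655 225.85738353] [-0.67191835 -0.28476976 -0.94251656]
```

View pics/c7.png

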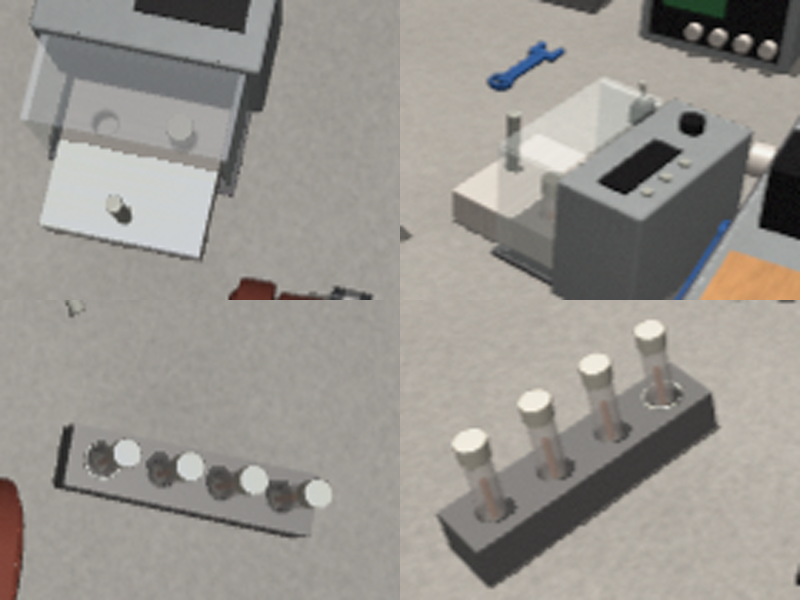

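The post is back at (210,201), its starting pixel, so the tray is home. The short vial stands under the guard, and all four rack vials are level and seated. Handing in.

```bash
python3 -c "
from workcell import r
print(r.close_job())"
```

```text
the job is handed in; nothing more can be done
None
```

The tall vial is fully down in the ringed rack hole, the tray is home again with the short vial standing in it, and the job is handed in at about 27.5 s; the hand-in returned no verdict.

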